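# Set the pantry timer's lever to the red mark

### The job

Set the kitchen timer for the rice: with a fingertip push the post of its lever clockwise round the dial until the pointer has gone past the blue mark, which winds it fully, then push it back anticlockwise and leave the pointer in line with the red mark. Only push the lever, gently: do not pinch it, do not lift the timer or shove it about, and leave everything else on the shelf where it stands.

Things in the scene. Friction and masses are not known exactly. Their poses are not given: they have to be found in the camera images.
- timer: Round stainless steel kitchen timer lying face up, loose on the shelf, about 0.75 kg, 150 mm across and 38 mm high with a flat white face. Origin: centre of its underside; z up, through the ring's axis. In its frame the lever points, from the axis, at the angle 1.35 - q (rad, anticlockwise from the timer's x axis seen from above), where q is the scale value (joint ring). The scale of black ticks, one every 0.2 rad, runs from q = 0 to 2.6.
- ring (a joint): Angle q (rad) of the dark steel ring with its black lever, on the timer's face. It grows as the lever goes clockwise seen from above; 0 is the first tick, the blue mark is at 2.4, stops at 0 and 2.75. It turns against light friction (about 1 N at the post) and stays where it is left. The ring is 72 mm across, its top 7 mm above the face.
- redmark (a joint): Where the red mark sits on the same scale (rad): pointer and red mark are in line when joint ring reads this value. The mark is printed flush and cannot be moved by touch; it sits somewhere from 0.9 to 1.7.
- post (a point): The upright black round post on the lever, the part to push: 12 mm in diameter, on a radius of 47 mm from the axis, 30 mm tall, from 44 to 74 mm above the shelf. This point is on its axis, 59 mm above the shelf. The flat lever arm under it is 9 mm wide and lies 41 to 45 mm above the shelf, from the ring out to a radius of 60 mm.
- pointer (a point): Tip of the lever's pointer, on a radius of 60 mm from the axis, 42 mm above the shelf.
- red_mark (a point): Inner end of the red mark on the face, on a radius of 60 mm from the axis; the mark is 10 mm wide and runs outward for 11 mm. The pointer's tip comes over this point when set.
- blue_mark (a point): Inner end of the blue mark near the clockwise end of the scale, on a radius of 60 mm; 10 mm wide, 11 mm long.
- tumbler: Short glass tumbler, 74 mm across, 85 mm tall, to one side of the timer (left or right); origin at the centre of its underside. Leave alone.
- creamer: Blue ceramic creamer with a handle, 74 mm across, 85 mm tall, on the other side of the timer; origin at the centre of its underside. Leave alone.
- spoon_rest: Low wooden spoon rest, 85 x 200 x 18 mm, beyond the timer; origin at the centre of its underside. Leave alone.
- rice_box: Whitish see-through plastic rice container with a white latched lid, 196 x 126 x 170 mm, far right; origin at the centre of its underside. Leave alone.
- honey_jar: Amber jar, 72 mm across, 100 mm tall, far left; origin at the centre of its underside. Leave alone.
- tin: Green tin, 74 mm across, 110 mm tall, far left; origin at the centre of its underside. Leave alone.
Not all that is in view belongs to the job. Leave any orange or turquoise look-alike of the timer alone.

How it is judged (in metres and radians):
On the way, in this order (a step that is already met when the one before it is completed fails the run):
1. the pointer has been pushed clockwise past the blue mark (value of joint ring above 2.42 rad), for 0.1 s.
2. the pointer has been brought back in line with the red mark (horizontal distance between pointer and red_mark below 0.006 m), for 0.2 s.
At the end, for the whole second after the job is handed in: The pointer's tip rests within 6 mm of the red mark's middle, at rest; the timer lies flat on the shelf within 30 mm of where it was, and every other thing is within 20 mm of where it stood (horizontal distance between pointer and red_mark below 0.006 m and velocity of joint ring between -0.05 and 0.05 rad/s and angle between timer's own z axis and vertical below 0.05 rad and height (world z) of timer below 0.004 m and distance of timer from where it was at the start of the episode below 0.03 m and linear speed of timer below 0.01 m/s and distance of each of tumbler, creamer, spoon_rest, rice_box, honey_jar, tin from where it was at the start of the episode below 0.02 m); the robot touches nothing.
It fails at once if the timer or its lever is pinched or pressed hard (over 20 N from the fingers) (contact force between the fingers and timer above 20 N).
It fails at once if the timer is lifted or tipped (height (world z) of timer above 0.008 m or angle between timer's own z axis and vertical above 0.12 rad).
It fails at once if the timer is shoved more than 30 mm (distance of timer from where it was at the start of the episode above 0.03 m).
It fails at once if another thing on the shelf is moved more than 20 mm (distance of any of tumbler, creamer, spoon_rest, rice_box, honey_jar, tin from where it was at the start of the episode above 0.02 m).
It also fails if it takes over 58 s, if anything falls off the work surface, if the arm or the gripper's body presses on something with over 40 N, if the wrist force passes 120 N, or if a joint passes its speed limit or range.

### The arm

A 6-joint arm with a two-finger parallel gripper is mounted at the origin on the work surface. World frame = base frame: x ahead of the robot, y to its left, z up, the work surface at z = 0. Lengths are in m, angles in degrees, forces in N, time in s.
With the tool pointing down it reaches from about 0.325 to 0.85 m from the base axis. Payload 4.4 kg.
Tool frame: the origin (TCP) lies at the very end of the fingers, on their centre line; the grasp point (between the pads) lies 19 mm behind it; z points along the fingers, y is the direction in which the jaws open and shut (so a half turn about z gives the same grasp; the last joint's range is limited). The gripper opens to 94 mm and grips with 3 to 60 N. Pads are 16 mm wide; open, the fingers measure 119 mm over their backs; the gripper's body (75 mm by 177 mm) begins 78 mm behind the grasp point.
Start: joints at [59.33, 11.837, 88.321, -0, 79.842, -8.623], TCP at [0.216, 0.533, 0.205] pointing down, gripper open.
Joint ranges: [-156.59, 156.59], [-49.26, 127.26], [12.9, 141.05], [-63.56, 243.56], [4.71, 150.69], [-161.64, 161.64]. Speed limits (degrees/s): [159.86, 159.86, 180, 180, 180, 180].

### API

Orientations are given as a 3x3 rotation matrix whose columns are the frame's x, y, z axes.
In Python, from plant import monitor, cams, workorder gives the robot as it stands. The module is installed in compiled form; this text tells all that it offers.
- The arm moves only by the tool carry_out, never from a script. Its argument "rows" is a list of rows, each a list of 7 numbers: the shift along the world's x, y, z as a fraction of full scale, then the turn, a rotation vector about the world's x, y, z as a fraction of full scale, then the opening, from -1 (shut) to 1 (fully open). In form: [[dx, dy, dz, rx, ry, rz, claw], ...]. A call has 1 to 12 rows; each row is the pose to reach, as a shift and turn from the pose commanded when the call began; what a row does not reach only later rows make up. Full scale, the value 1, is 0.2 m for a shift and 0.5 rad for a turn. A row lasts 1/8 s, in which the tool goes at most 62.5 mm and 10.7 degrees, less where a joint would pass 70% of its speed; a pose out of reach is approached as far as the arm can. A call with a number of a shift or a turn outside -1 to 1 is refused whole. A call with a gripper value outside its range is refused whole. The fingers move at their own pace and stop on an object; the grip force is fixed at half the most. Time passes only in rows, so rows that repeat a pose let the fingers close. It gives the time, the measured TCP pose, the force and the opening at its end, in the units of the state.
- monitor.read_state(): the state, without advancing time (a new reading comes with each control period).
- cams.grab_frame(name): name is "side" or "top" or "wrist"; returns (picture, depth): 480x640x3 uint8, red, green, blue; 480x640 float32, m along the optical axis (not along the pixel's ray), 0 where there is no reading.
- cams.calibration(name): a dict with "camera_matrix" (3x3 intrinsics, pixels), "R" (3x3) and "t" (3): a world point X has camera coordinates R X + t; the wrist camera has in their place "T_tool_cam" (4x4, takes a point from camera to tool coordinates, whose origin is the TCP and whose axes are the flange's). Camera axes: x right, y down, z forward; pixel columns grow to the right and rows downward; lengths in m; the calibration is good to about 2 mm. A picture is of the moment at which its call begins: read the wrist's pose just before it. calibration takes no time and is no camera call.
- workorder.close_job(): hands the job in, once; it reports no verdict.
Trained networks look in the newest picture that a camera, given by its name, has taken for a name from the list of things; names that differ only in an ending like _2 or _b are one class to them, and where a whole thing is asked for, a point or a joint stands for the part that bears it (a point fixed in the world has none). Each returns a list of dicts, best first, with "conf" (0 to 1); they miss things now and then, are a little off and sometimes report something else, mostly with a low value. They report only what shows in the picture. A call takes as long as a camera call. They do not tell look-alikes from the thing itself.
- cams.cut_out(camera, target): "mask" (480x640 bool, what is visible of it) and "extent" ([left, top, right, bottom] in pixels, round what is visible of it).
The state is a dict: "time_s": time; "joint_pos": joint angles; "dq": joint speeds; "effort": joint torques, N m; "position": TCP position; "tcp_rot": TCP orientation; "ft_force": force on the tool from outside, world axes, zero at the start; "ft_torque": the same for the moment, N m; "width": opening from 0.0 (shut) to 1.0 (fully open).
Only numpy, scipy, OpenCV 4.12 (cv2) and the standard library are available. Lean on these libraries where they do the work, as an engineer would, in place of code of your own. Each camera call takes 0.05 s, during which the arm holds its last target. There are 200 camera calls.

## Working session

There is one attempt and no reset: what is moved stays moved. The work goes in short steps, Python scripts to look and compute and a tool call to move; the robot and the scene stay as the last step left them, time stands still between calls to the robot, and variables do not carry over. Pictures are saved under pics/ and viewed, about 8 in all and at most 12, crops included, and the job is handed in when it is done.

Besides the shell and the picture viewer there is one more tool, called after ">>>" as name(argument=value, ...) on one line, values as JSON. carry_out: Moves the arm, as the interface text tells. Shift numbers are shares of 0.2 m and turn numbers shares of 0.5 rad, none past 1 either way. Its arguments: {"type":"object","properties":{"rows":{"type":"array","items":{"type":"array","items":{"type":"number"}}}},"required":["rows"]}

```bash
mkdir -p pics
cat > h.py <<'E'
import numpy as np, cv2
from plant import monitor, cams, workorder
def save(img,n): cv2.imwrite('pics/'+n+'.png',img[:,:,::-1])
def pose(name):
    c=cams.calibration(name); K=np.array(c["camera_matrix"])
    if "R" in c: return K,np.array(c["R"]),np.array(c["t"])
    s=monitor.read_state(); T=np.array(c["T_tool_cam"])
    Rt=np.array(s["tcp_rot"]); R=Rt@T[:3,:3]; p=Rt@T[:3,3]+np.array(s["position"])
    return K,R.T,-R.T@p
def ray_z(uv,z,P):
    K,R,t=P; uv=np.atleast_2d(uv).astype(float)
    d=(R.T@np.linalg.inv(K)@np.c_[uv,np.ones(len(uv))].T).T; o=-R.T@t
    return o+d*((z-o[2])/d[:,2])[:,None]
def proj(X,P):
    K,R,t=P; c=(R@np.atleast_2d(X).T).T+t; q=(K@c.T).T; return q[:,:2]/q[:,2:]
E
python3 - <<'E'
from h import *
s=monitor.read_state(); print(s)
ims=[]
for n in ("top","side"):
    P=pose(n); im,d=cams.grab_frame(n); save(im,n+"0"); ims.append(im)
    print(n,"cam at",-P[1].T@P[2])
    for t in ("timer","tumbler","creamer"):
        for r in cams.cut_out(n,t): print(n,t,round(r["conf"],2),r["extent"],ray_z([(r["extent"][0]+r["extent"][2])/2,(r["extent"][1]+r["extent"][3])/2],.038,P).round(3))
E
```

```text
{'time_s': 0.0, 'joint_pos': array([ 5.93291089e+01,  1.18856098e+01,  8.84042973e+01, -4.05520010e-04,
        7.98425344e+01, -8.62310123e+00]), 'dq': array([ 0.01121077, -0.03754304,  0.02063911, -0.13596483, -0.06409667,
       -0.02055147]), 'effort': array([-1.16802181e-03, -3.70889819e+01, -2.81408519e+01,  6.98115723e-02,
        3.62697209e-02, -1.52309563e-04]), 'position': array([0.21543569, 0.53223514, 0.20428151]), 'tcp_rot': array([[-9.26871349e-01,  3.75377313e-01, -1.17313835e-03],
       [ 3.75378992e-01,  9.26869271e-01, -1.99173613e-03],
       [ 3.39693333e-04, -2.28645464e-03, -9.99997328e-01]]), 'ft_force': array([-0.16491128,  1.19867847, -0.2537878 ]), 'ft_torque': array([ 0.00626193,  0.03939979, -0.01710126]), 'width': 0.9999253713517893}
top cam at [0.36508202 0.0081905  1.51297712]
top timer 0.95 [272.0, 290.0, 328.4, 351.0] [[0.374 0.034 0.038]]
top timer 0.91 [238.9, 124.6, 298.0, 184.5] [[0.8   0.126 0.038]]
top timer 0.83 [262.6, 206.7, 320.1, 265.4] [[0.586 0.061 0.038]]
top timer 0.81 [343.0, 231.5, 405.6, 288.5] [[ 0.529 -0.151  0.038]]
top tumbler 0.65 [182.3, 254.9, 214.9, 283.3] [[0.497 0.292 0.038]]
top tumbler 0.58 [93.6, 238.8, 133.4, 263.2] [[0.539 0.507 0.038]]
top creamer 0.63 [413.4, 229.6, 456.2, 260.8] [[ 0.57  -0.306  0.038]]
side cam at [-0.08771638 -0.67335266  1.15591794]
side timer 0.74 [298.8, 218.0, 326.5, 244.7] [[0.606 0.069 0.038]]
side timer 0.71 [326.8, 174.8, 368.5, 214.1] [[0.791 0.103 0.038]]
side timer 0.66 [287.1, 218.1, 336.6, 263.5] [[0.579 0.044 0.038]]
side timer 0.59 [233.2, 261.3, 288.8, 310.5] [[0.372 0.025 0.038]]
side tumbler 0.61 [217.5, 194.7, 247.6, 228.7] [[0.491 0.295 0.038]]
side creamer 0.71 [387.5, 294.9, 417.7, 329.9] [[ 0.574 -0.296  0.038]]
```

View pics/top0.png

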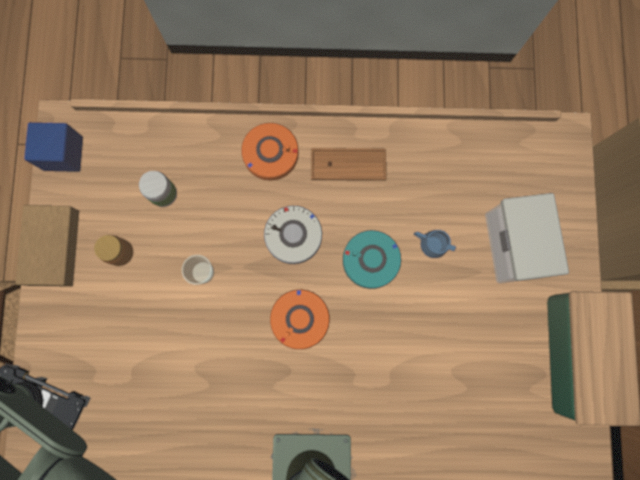

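View pics/side0.png

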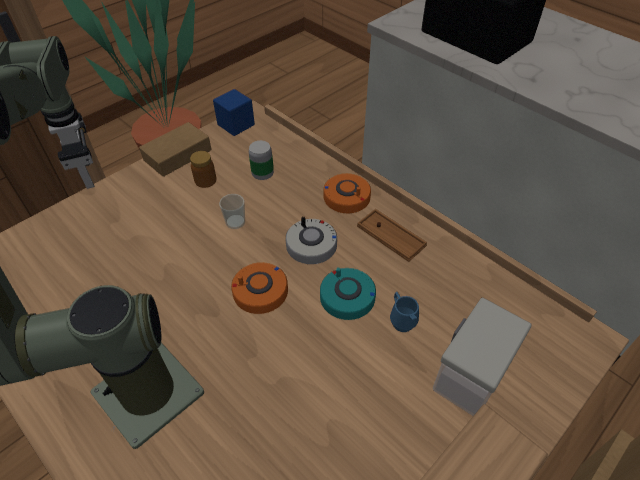

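The candidates in the top view are white/steel (293,235), orange (270,150), orange (300,319) and turquoise (372,259). I choose the white one, at about (0.586, 0.061). Its lever points left, with the red mark near (286,209) and the blue mark near (312,215). I'll close the gripper and fly over for a close wrist view.

>>> carry_out(rows=[[0.2, -0.3, 0.3, 0, 0, 0, -1], [0.4, -0.6, 0.5, 0, 0, 0, -1], [0.6, -0.8, 0.6, 0, 0, 0, -1], [0.7, -1, 0.7, 0, 0, 0, -1], [0.7, -1, 0.7, 0, 0, 0, -1]])

```text
time_s: 1.02
position: [0.3575, 0.3312, 0.3475]
tcp_rot: [[-0.926, 0.378, 0.003], [0.378, 0.926, 0.001], [-0.002, 0.002, -1.0]]
ft_force: [-0.7, 0.2, -0.2]
width: 0.509
```

>>> carry_out(rows=[[0.2, -0.3, 0, 0, 0, 0, -1], [0.4, -0.6, 0, 0, 0, 0, -1], [0.6, -0.8, 0, 0, 0, 0, -1], [0.7, -1, 0, 0, 0, 0, -1], [0.7, -1, 0, 0, 0, 0, -1]])

```text
time_s: 1.65
position: [0.4973, 0.1296, 0.3449]
tcp_rot: [[-0.924, 0.381, -0.001], [0.381, 0.924, -0.001], [0.0, -0.001, -1.0]]
ft_force: [0.0, 0.8, -0.7]
width: 0.005
```

Run:
```python
from h import *
print(np.array(cams.calibration("wrist")["T_tool_cam"]).round(3))
s=monitor.read_state(); print(s["time_s"],s["position"],s["joint_pos"].round(1),s["width"])
P=pose("wrist"); im,d=cams.grab_frame("wrist"); save(im,"w0")
print(proj([[.586,.061,.038]],P))
P=pose("top"); im,d=cams.grab_frame("top"); 
for r in cams.cut_out("wrist","timer"): print(r["conf"],r["extent"])
```

```text
[[ 0.    -0.973 -0.231  0.065]
 [ 1.    -0.     0.001  0.001]
 [-0.001 -0.231  0.973 -0.179]
 [ 0.     0.     0.     1.   ]]
1.65 [0.49729051 0.12961166 0.34491175] [  5.    0.1  84.9  -0.   95.  -62.6] 0.0047015798032983055
[[298.26608071 275.17871818]]
0.85 [248.2, 223.5, 352.0, 304.7]
0.76 [97.4, 243.5, 209.7, 337.4]
0.69 [163.5, 78.6, 282.6, 197.1]
0.22 [316.2, 377.3, 329.3, 418.1]
```

View pics/w0.png

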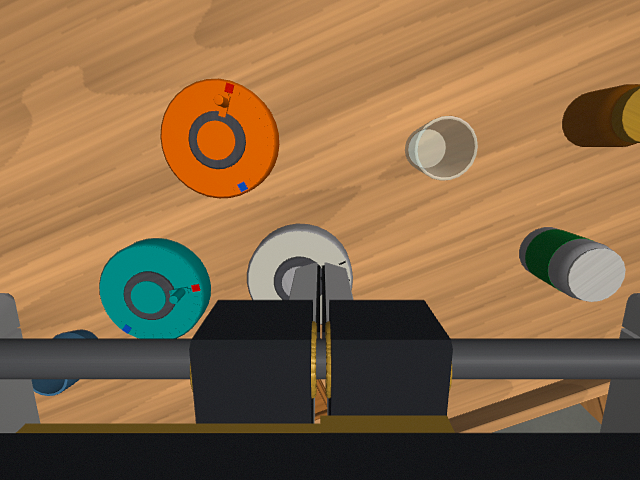

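The wrist view shows the white timer at (300,265), partly hidden by the fingers. Orange is at (220,138) and turquoise at (155,290). I'll move so that the timer clears the fingers.

>>> carry_out(rows=[[0.3, -0.2, -0.1, 0, 0, 0, -1], [0.6, -0.3, -0.2, 0, 0, 0, -1], [0.8, -0.5, -0.4, 0, 0, 0, -1], [0.9, -0.5, -0.5, 0, 0, 0, -1], [0.9, -0.5, -0.5, 0, 0, 0, -1], [0.9, -0.5, -0.5, 0, 0, 0, -1]])

```text
time_s: 2.55
position: [0.6754, 0.035, 0.2463]
tcp_rot: [[-0.928, 0.373, 0.0], [0.373, 0.928, 0.0], [-0.0, 0.001, -1.0]]
ft_force: [0.2, -0.8, -0.5]
width: 0.003
```

```bash
cat >> h.py <<'E'
def ellc(mask):
    c=max(cv2.findContours(mask.astype(np.uint8),0,1)[0],key=cv2.contourArea)
    return c[:,0,:]
def circ(xy):  # least squares circle
    A=np.c_[2*xy,np.ones(len(xy))]; s=np.linalg.lstsq(A,(xy**2).sum(1),rcond=None)[0]
    return s[:2],np.sqrt(s[2]+s[:2]@s[:2])
E
python3 - <<'E'
from h import *
P=pose("wrist"); im,d=cams.grab_frame("wrist"); np.save("w1.npy",im); np.save("d1.npy",d)
g=proj([[.586,.061,.038]],P)[0]; print(g)
for t in ("timer","post","pointer","red_mark"):
    for r in cams.cut_out("wrist",t): print(t,round(r["conf"],2),r["extent"])
x,y=(g-[100,75]).clip(0).astype(int); print("crop",x,y)
save(cv2.resize(im[y:y+150,x:x+200],None,fx=4,fy=4,interpolation=cv2.INTER_CUBIC),"w1")
s=monitor.read_state(); print(s["time_s"],s["position"])
E
```

```text
[309.67110338 118.95520381]
timer 0.83 [178.7, 1.0, 253.2, 13.7]
timer 0.81 [238.3, 45.1, 387.5, 204.7]
timer 0.63 [31.0, 75.5, 189.9, 216.8]
timer 0.56 [372.5, 221.6, 502.4, 339.2]
post 0.8 [65.4, 109.0, 160.6, 180.8]
post 0.62 [408.8, 265.6, 475.5, 323.0]
post 0.59 [274.7, 87.7, 369.2, 165.2]
pointer 0.83 [274.3, 89.1, 370.5, 161.0]
pointer 0.63 [72.4, 112.0, 158.8, 186.2]
pointer 0.62 [407.6, 263.3, 470.8, 322.4]
crop 209 43
2.8 [0.67596237 0.03386121 0.24790053]
```

View pics/w1.png

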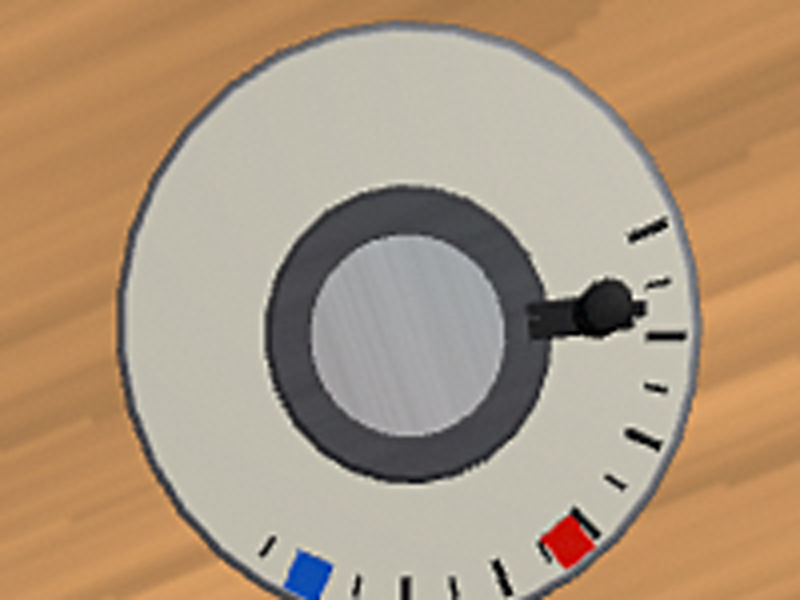

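The crop confirms the white timer. The post is at crop (605,305), the red mark at (568,540), the blue mark at (307,578) and the ring centre at about (407,333). Next I'll measure these in world coordinates.

```bash
cat >> h.py <<'E'
def measure(im,P,c0):
    hsv=cv2.cvtColor(im,cv2.COLOR_RGB2HSV); H,S,V=[a.astype(int) for a in cv2.split(hsv)]
    uu,vv=np.meshgrid(np.arange(640),np.arange(480)); pix=np.c_[uu.ravel(),vv.ravel()]
    W=ray_z(pix,.038,P)[:,:2]; near=(np.hypot(*(W-c0).T)<.085).reshape(480,640)
    face=near&(S<60)&(V>140); k=cv2.convexHull(ellc(face))[:,0,:]
    c,r=circ(ray_z(k,.038,P)[:,:2])
    rr=np.hypot(*(W-c).T).reshape(480,640)
    ang=lambda m:(lambda q:(np.degrees(np.arctan2(q[1],q[0])),np.hypot(*q),m.sum()))(W[m.ravel()].mean(0)-c)
    inb=(rr<.078)&(rr>.055)
    red=inb&(S>150)&((H<6)|(H>174)); blue=inb&(S>150)&(H>100)&(H<130)
    W2=ray_z(pix,.074,P)[:,:2]; post=(V<38)&(np.abs(np.hypot(*(W2-c).T).reshape(480,640)-.047)<.008)&near
    q=W2[post.ravel()].mean(0)-c
    return c,r,ang(red),ang(blue),(np.degrees(np.arctan2(q[1],q[0])),np.hypot(*q),post.sum())
E
python3 - <<'E'
from h import *
im=np.load("w1.npy"); P=pose("wrist")
m=measure(im,P,np.array([.586,.061])); print(m)
m=measure(im,P,m[0]);print(m)
E
```

```text
(array([0.59487017, 0.05807545]), np.float64(0.07198705019930014), (np.float64(16.812340596910936), np.float64(0.06559217883969037), np.int64(98)), (np.float64(-42.9258992677836), np.float64(0.06284012357493426), np.int64(101)), (np.float64(72.80418997421084), np.float64(0.045190361605974914), np.int64(132)))
(array([0.59487017, 0.05807545]), np.float64(0.07198705019930014), (np.float64(16.812340596910936), np.float64(0.06559217883969037), np.int64(98)), (np.float64(-42.9258992677836), np.float64(0.06284012357493426), np.int64(101)), (np.float64(72.80418997421084), np.float64(0.045190361605974914), np.int64(132)))
```

>>> carry_out(rows=[[-0.2, 0.2, -0.1, 0, 0, 0, -1], [-0.4, 0.35, -0.3, 0, 0, 0, -1], [-0.46, 0.385, -0.5, 0, 0, 0, -1], [-0.46, 0.385, -0.7, 0, 0, 0, -1], [-0.46, 0.385, -0.85, 0, 0, 0, -1], [-0.46, 0.385, -0.965, 0, 0, 0, -1], [-0.46, 0.385, -0.965, 0, 0, 0, -1], [-0.46, 0.385, -0.965, 0, 0, 0, -1]])

```text
time_s: 3.8
position: [0.585, 0.1101, 0.0542]
tcp_rot: [[-0.927, 0.375, 0.003], [0.375, 0.927, 0.0], [-0.002, 0.001, -1.0]]
ft_force: [-0.0, 0.1, -0.1]
width: 0.005
```

```bash
cat > plan.py <<'E'
from h import *
import sys
def F(th,off,c=np.array([.595,.058])):
    a=np.radians(th); return c+.047*np.array([np.cos(a),np.sin(a)])+off*np.array([-np.sin(a),np.cos(a)])
def rows(ths,off,cmd,yaw,z=.055):
    for th in ths:
        f=F(th,off); print(th,[round(float(v),3) for v in (*(f-cmd[:2])/.2,(z-cmd[2])/.2,0,0,np.radians(th-yaw)/.5)])
E
python3 - <<'E'
from plan import *
s=monitor.read_state(); print(s["time_s"],s["position"],s["ft_force"]); R=s["tcp_rot"]
yaw=np.degrees(np.arctan2(R[1,1],R[0,1])); print(yaw)
P=pose("wrist"); im,d=cams.grab_frame("wrist"); a=im[100:400,120:520]
im2,_=cams.grab_frame("top"); b=im2[185:285,243:343]
save(np.hstack([a,cv2.resize(b,(300,300),interpolation=cv2.INTER_CUBIC)]),"w2")
rows([72,66,60,55,50,45],.014,s["position"],yaw)
E
```

```text
3.8 [0.58495954 0.11014586 0.05415262] [-0.01957281  0.108533   -0.13838208]
67.9635167505544
72 [0.056, -0.016, 0.004, 0.0, 0.0, 0.141]
66 [0.082, -0.018, 0.004, 0.0, 0.0, -0.069]
60 [0.107, -0.022, 0.004, 0.0, 0.0, -0.278]
55 [0.128, -0.028, 0.004, 0.0, 0.0, -0.453]
50 [0.148, -0.036, 0.004, 0.0, 0.0, -0.627]
45 [0.167, -0.045, 0.004, 0.0, 0.0, -0.802]
```

View pics/w2.png

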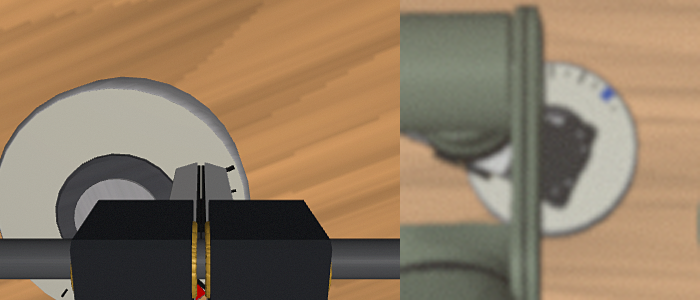

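The fingers are down on the anticlockwise side of the post, inside the face, with no force reading. I'll start the clockwise push.

>>> carry_out(rows=[[0.025, -0.01, 0, 0, 0, 0.05, -1], [0.056, -0.016, 0, 0, 0, 0.08, -1], [0.07, -0.017, 0, 0, 0, 0.03, -1], [0.082, -0.018, 0, 0, 0, -0.07, -1], [0.095, -0.02, 0, 0, 0, -0.17, -1], [0.107, -0.022, 0, 0, 0, -0.28, -1], [0.128, -0.028, 0, 0, 0, -0.45, -1], [0.148, -0.036, 0, 0, 0, -0.63, -1], [0.167, -0.045, 0, 0, 0, -0.8, -1], [0.167, -0.045, 0, 0, 0, -0.8, -1]])

```text
time_s: 5.15
position: [0.6175, 0.1007, 0.0522]
tcp_rot: [[-0.708, 0.707, -0.0], [0.707, 0.708, -0.0], [-0.0, -0.0, -1.0]]
ft_force: [0.3, -0.1, -0.7]
width: 0.005
```

Run:
```python
from plan import *
s=monitor.read_state(); print(s["time_s"],s["position"],s["ft_force"]); R=s["tcp_rot"]
yaw=np.degrees(np.arctan2(R[1,1],R[0,1])); print(yaw)
cmd=np.array([*F(45,.014),.0542])
rows([41,37,33,29,25,21,19],.014,cmd,45,.0542); 
rows([15,11,7,3,-1,-5,-7],.014,np.array([*F(19,.014),.0542]),19,.0542)
```

```text
5.15 [0.61751565 0.10072914 0.05215585] [ 0.33176853 -0.09922106 -0.69649181]
45.04307243358476
41 [0.015, -0.009, 0.0, 0.0, 0.0, -0.14]
37 [0.029, -0.018, 0.0, 0.0, 0.0, -0.279]
33 [0.042, -0.029, 0.0, 0.0, 0.0, -0.419]
29 [0.055, -0.041, 0.0, 0.0, 0.0, -0.559]
25 [0.067, -0.053, 0.0, 0.0, 0.0, -0.698]
21 [0.078, -0.066, 0.0, 0.0, 0.0, -0.838]
19 [0.083, -0.073, 0.0, 0.0, 0.0, -0.908]
15 [0.009, -0.014, 0.0, 0.0, 0.0, -0.14]
11 [0.018, -0.029, 0.0, 0.0, 0.0, -0.279]
7 [0.025, -0.045, 0.0, 0.0, 0.0, -0.419]
3 [0.032, -0.06, 0.0, 0.0, 0.0, -0.559]
-1 [0.037, -0.077, 0.0, 0.0, 0.0, -0.698]
-5 [0.041, -0.093, 0.0, 0.0, 0.0, -0.838]
-7 [0.042, -0.102, 0.0, 0.0, 0.0, -0.908]
```

>>> carry_out(rows=[[0.015, -0.009, 0.01, 0, 0, -0.14, -1], [0.029, -0.018, 0.01, 0, 0, -0.28, -1], [0.042, -0.029, 0.01, 0, 0, -0.42, -1], [0.055, -0.041, 0.01, 0, 0, -0.56, -1], [0.067, -0.053, 0.01, 0, 0, -0.7, -1], [0.078, -0.066, 0.01, 0, 0, -0.84, -1], [0.083, -0.073, 0.01, 0, 0, -0.91, -1], [0.083, -0.073, 0.01, 0, 0, -0.91, -1]])

```text
time_s: 6.15
position: [0.6338, 0.0864, 0.0543]
tcp_rot: [[-0.326, 0.945, -0.0], [0.945, 0.326, 0.0], [0.0, -0.0, -1.0]]
ft_force: [-0.1, 0.6, -0.4]
width: 0.004
```

Run:
```python
from plan import *
s=monitor.read_state(); print(s["time_s"],s["position"],s["ft_force"]); R=s["tcp_rot"]
print(np.degrees(np.arctan2(R[1,1],R[0,1])),F(19,.014))
im,d=cams.grab_frame("wrist"); a=im[100:400,120:520]
im2,_=cams.grab_frame("top"); b=im2[185:285,243:343]
im3,_=cams.grab_frame("side"); c=im3[200:280,272:352]
save(np.hstack([cv2.resize(x,(400,400),interpolation=cv2.INTER_CUBIC) for x in (b,c)]),"w3")
```

```text
6.15 [0.63383055 0.08637368 0.05430234] [-0.14353411  0.61880699 -0.42649355]
19.01893760206485 [0.63488142 0.08653896]
```

View pics/w3.png

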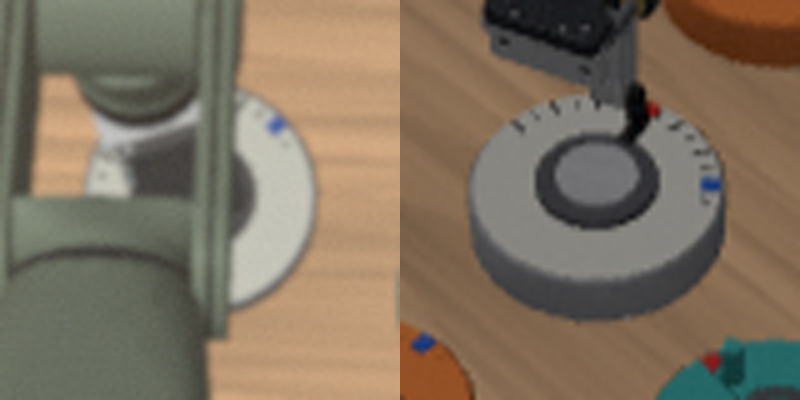

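The side crop shows the finger pushing the post, with the lever at (637,110) almost at the red mark (653,108) as planned. I'll continue.

>>> carry_out(rows=[[0.009, -0.014, 0, 0, 0, -0.14, -1], [0.018, -0.029, 0, 0, 0, -0.28, -1], [0.025, -0.045, 0, 0, 0, -0.42, -1], [0.032, -0.06, 0, 0, 0, -0.56, -1], [0.037, -0.077, 0, 0, 0, -0.7, -1], [0.041, -0.093, 0, 0, 0, -0.84, -1], [0.042, -0.102, 0, 0, 0, -0.91, -1], [0.042, -0.102, 0, 0, 0, -0.91, -1]])

```text
time_s: 7.3
position: [0.6424, 0.0659, 0.0545]
tcp_rot: [[0.123, 0.992, 0.0], [0.992, -0.123, -0.0], [-0.0, 0.0, -1.0]]
ft_force: [-0.7, -0.0, 0.1]
width: 0.007
```

Run:
```python
from plan import *
s=monitor.read_state(); print(s["time_s"],s["position"],s["ft_force"],F(-7,.014))
rows([-11,-15,-19,-23,-27,-31,-33],.014,np.array([*F(-7,.014),.0542]),-7,.0542)
rows([-37,-41,-45,-48,-50,-52],.014,np.array([*F(-33,.014),.0542]),-33,.0542)
```

```text
7.3 [0.64237179 0.06586052 0.05450984] [-0.66429534 -0.00774364  0.12210388] [0.64335584 0.06616779]
-11 [0.002, -0.017, 0.0, 0.0, 0.0, -0.14]
-15 [0.003, -0.034, 0.0, 0.0, 0.0, -0.279]
-19 [0.003, -0.051, 0.0, 0.0, 0.0, -0.419]
-23 [0.002, -0.068, 0.0, 0.0, 0.0, -0.559]
-27 [-0.001, -0.085, 0.0, 0.0, 0.0, -0.698]
-31 [-0.004, -0.102, 0.0, 0.0, 0.0, -0.838]
-33 [-0.007, -0.11, 0.0, 0.0, 0.0, -0.908]
-37 [-0.005, -0.016, 0.0, 0.0, 0.0, -0.14]
-41 [-0.012, -0.032, 0.0, 0.0, 0.0, -0.279]
-45 [-0.02, -0.047, 0.0, 0.0, 0.0, -0.419]
-48 [-0.026, -0.059, 0.0, 0.0, 0.0, -0.524]
-50 [-0.031, -0.066, 0.0, 0.0, 0.0, -0.593]
-52 [-0.035, -0.073, 0.0, 0.0, 0.0, -0.663]
```

>>> carry_out(rows=[[0.002, -0.017, 0, 0, 0, -0.14, -1], [0.003, -0.034, 0, 0, 0, -0.28, -1], [0.003, -0.051, 0, 0, 0, -0.42, -1], [0.002, -0.068, 0, 0, 0, -0.56, -1], [-0.001, -0.085, 0, 0, 0, -0.7, -1], [-0.004, -0.102, 0, 0, 0, -0.84, -1], [-0.007, -0.11, 0, 0, 0, -0.91, -1], [-0.007, -0.11, 0, 0, 0, -0.91, -1]])

```text
time_s: 8.3
position: [0.6411, 0.0438, 0.0546]
tcp_rot: [[0.546, 0.837, 0.001], [0.837, -0.546, -0.0], [0.0, 0.001, -1.0]]
ft_force: [-0.4, 0.1, -0.7]
width: 0.007
```

>>> carry_out(rows=[[-0.005, -0.016, 0, 0, 0, -0.14, -1], [-0.012, -0.032, 0, 0, 0, -0.28, -1], [-0.02, -0.047, 0, 0, 0, -0.42, -1], [-0.026, -0.059, 0, 0, 0, -0.52, -1], [-0.031, -0.066, 0, 0, 0, -0.59, -1], [-0.035, -0.073, 0, 0, 0, -0.66, -1], [-0.035, -0.073, 0, 0, 0, -0.66, -1], [-0.035, -0.073, 0, 0, 0, -0.66, -1]])

```text
time_s: 9.3
position: [0.6338, 0.0294, 0.0545]
tcp_rot: [[0.789, 0.615, -0.0], [0.615, -0.789, -0.0], [-0.0, -0.0, -1.0]]
ft_force: [1.2, 0.5, -0.2]
width: 0.007
```

Run:
```python
from plan import *
s=monitor.read_state(); print(s["time_s"],s["position"],s["ft_force"],F(-52,.014)); R=s["tcp_rot"]
print(np.degrees(np.arctan2(R[1,1],R[0,1])),s["joint_pos"])
im,d=cams.grab_frame("wrist"); a=im[60:420,120:520]
im3,_=cams.grab_frame("side"); c=im3[200:280,272:352]
save(np.hstack([cv2.resize(x,(400,400),interpolation=cv2.INTER_CUBIC) for x in (a,c)]),"w4")
```

```text
9.3 [0.63382983 0.02935947 0.0545395 ] [ 1.19112206  0.52540414 -0.23467719] [0.63496824 0.02958276]
-52.06124928471249 [-5.15406480e+00  2.75982713e+01  8.64543962e+01 -3.61249063e-03
  6.59515776e+01  4.69086567e+01]
```

View pics/w4.png

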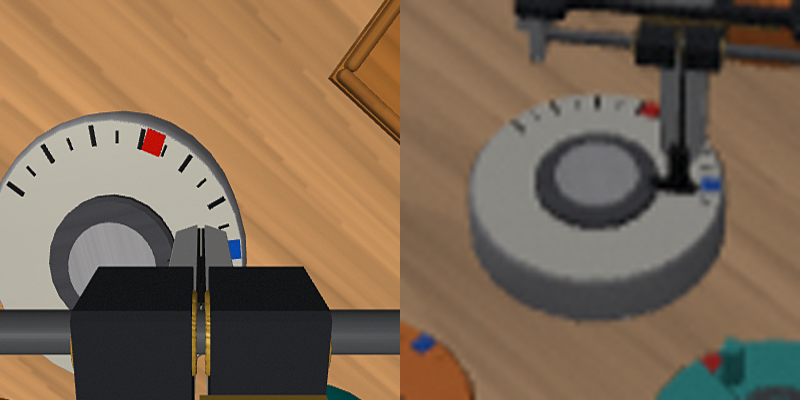

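The side crop shows the lever at (690,185), about level with the blue mark (710,184), so it is not clearly past. I'll push about 7° further.

>>> carry_out(rows=[[-0.006, -0.007, 0, 0, 0, -0.07, -1], [-0.011, -0.014, 0, 0, 0, -0.14, -1], [-0.016, -0.02, 0, 0, 0, -0.2, -1], [-0.019, -0.024, 0, 0, 0, -0.24, -1], [-0.019, -0.024, 0, 0, 0, -0.24, -1], [-0.019, -0.024, 0, 0, 0, -0.24, -1]])

```text
time_s: 10.15
position: [0.6298, 0.0245, 0.0544]
tcp_rot: [[0.857, 0.516, -0.0], [0.516, -0.857, -0.0], [-0.0, -0.0, -1.0]]
ft_force: [0.5, -0.0, 0.4]
width: 0.003
```

Run:
```python
from plan import *
s=monitor.read_state(); print(s["time_s"],s["position"],s["ft_force"],F(-59,.014))
im3,_=cams.grab_frame("side"); c=im3[200:260,292:352]
save(cv2.resize(c,(480,480),interpolation=cv2.INTER_CUBIC),"w5")
```

```text
10.15 [0.62984866 0.02449385 0.05437568] [ 0.53715989 -0.03667578  0.39852148] [0.63120713 0.02492367]
```

View pics/w5.png

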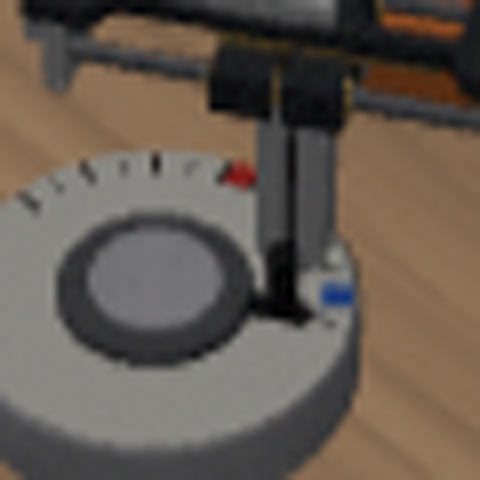

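The tip (302,316) is now past the blue mark (338,295), close to the last tick (330,320), and forces are under 1.5 N. I'll back off, lift, and come down on the clockwise side of the post.

>>> carry_out(rows=[[0.02, 0.013, 0, 0, 0, 0, -1], [0.04, 0.025, 0, 0, 0, 0, -1], [0.04, 0.025, 0.15, 0, 0, 0, -1], [0.04, 0.025, 0.3, 0, 0, 0, -1], [-0.06, -0.04, 0.3, 0, 0, 0, -1], [-0.15, -0.107, 0.3, 0, 0, 0, -1], [-0.15, -0.107, 0.3, 0, 0, 0, -1], [-0.15, -0.107, 0.2, 0, 0, 0, -1], [-0.15, -0.107, 0.1, 0, 0, 0, -1], [-0.15, -0.107, 0, 0, 0, 0, -1], [-0.15, -0.107, 0, 0, 0, 0, -1]])

```text
time_s: 11.58
position: [0.5979, 0.0037, 0.0515]
tcp_rot: [[0.857, 0.516, -0.006], [0.516, -0.857, 0.001], [-0.004, -0.004, -1.0]]
ft_force: [-0.1, -0.1, -0.2]
width: 0.002
```

Run:
```python
from plan import *
s=monitor.read_state(); print(s["time_s"],s["position"],s["ft_force"])
P=pose("wrist"); im,d=cams.grab_frame("wrist"); np.save("w6.npy",im); save(im[60:400,60:560],"w6")
try:
  for i in range(2): print(measure(im,P,np.array([.595,.058])))
except Exception as e: print(e)
```

```text
11.575 [0.59792984 0.00367982 0.05146576] [-0.06578981 -0.08388104 -0.23274654]
(array([0.5942281 , 0.05898059]), np.float64(0.07139791521954757), (np.float64(17.054038957206238), np.float64(0.06507183925118606), np.int64(489)), (np.float64(-51.52403739029824), np.float64(0.06184274001784912), np.int64(447)), (np.float64(-103.05658552904492), np.float64(0.0366980115591507), np.int64(4596)))
(array([0.5942281 , 0.05898059]), np.float64(0.07139791521954757), (np.float64(17.054038957206238), np.float64(0.06507183925118606), np.int64(489)), (np.float64(-51.52403739029824), np.float64(0.06184274001784912), np.int64(447)), (np.float64(-103.05658552904492), np.float64(0.0366980115591507), np.int64(4596)))
```

View pics/w6.png

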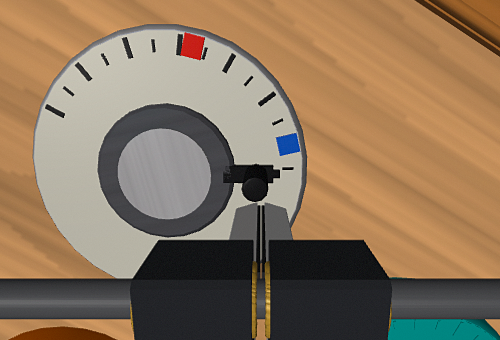

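The lever sits at the 2.6 tick, clearly past blue. The finger is on the clockwise side, just free of the post, which is at (255,188) in the crop. The red mark measures 17.0°, against 16.8° before. Now I'll plan the push back.

Run:
```python
from plan import *
s=monitor.read_state(); print(s["position"])
cmd=np.array([*(F(-59,.014)+[-.03,-.0214]),.0515])
A=[-59,-55,-51,-47,-43,-39,-35,-32]
rows(A,-.014,cmd,-59,.0545)
rows([-28,-24,-20,-16,-12,-8,-6],-.014,np.array([*F(-32,-.014),0]),-32,0)
rows([-2,2,5,8,10],-.014,np.array([*F(-6,-.014),0]),-6,0)
```

```text
[0.59915615 0.00347364 0.05292299]
-59 [0.03, 0.035, 0.015, 0.0, 0.0, 0.0]
-55 [0.046, 0.04, 0.015, 0.0, 0.0, 0.14]
-51 [0.062, 0.046, 0.015, 0.0, 0.0, 0.279]
-47 [0.078, 0.053, 0.015, 0.0, 0.0, 0.419]
-43 [0.093, 0.061, 0.015, 0.0, 0.0, 0.559]
-39 [0.108, 0.07, 0.015, 0.0, 0.0, 0.698]
-35 [0.121, 0.08, 0.015, 0.0, 0.0, 0.838]
-32 [0.131, 0.088, 0.015, 0.0, 0.0, 0.942]
-28 [0.012, 0.012, 0.0, 0.0, 0.0, 0.14]
-24 [0.024, 0.024, 0.0, 0.0, 0.0, 0.279]
-20 [0.035, 0.038, 0.0, 0.0, 0.0, 0.419]
-16 [0.044, 0.052, 0.0, 0.0, 0.0, 0.559]
-12 [0.053, 0.067, 0.0, 0.0, 0.0, 0.698]
-8 [0.061, 0.082, 0.0, 0.0, 0.0, 0.838]
-6 [0.064, 0.09, 0.0, 0.0, 0.0, 0.908]
-2 [0.006, 0.016, 0.0, 0.0, 0.0, 0.14]
2 [0.011, 0.032, 0.0, 0.0, 0.0, 0.279]
5 [0.014, 0.045, 0.0, 0.0, 0.0, 0.384]
8 [0.016, 0.058, 0.0, 0.0, 0.0, 0.489]
10 [0.017, 0.066, 0.0, 0.0, 0.0, 0.559]
```

>>> carry_out(rows=[[0.015, 0.018, 0.01, 0, 0, 0, -1], [0.03, 0.035, 0.01, 0, 0, 0, -1], [0.046, 0.04, 0.01, 0, 0, 0.14, -1], [0.062, 0.046, 0.01, 0, 0, 0.28, -1], [0.078, 0.053, 0.01, 0, 0, 0.42, -1], [0.093, 0.061, 0.01, 0, 0, 0.56, -1], [0.108, 0.07, 0.01, 0, 0, 0.7, -1], [0.121, 0.08, 0.01, 0, 0, 0.84, -1], [0.131, 0.088, 0.01, 0, 0, 0.94, -1], [0.131, 0.088, 0.01, 0, 0, 0.94, -1]])

```text
time_s: 12.88
position: [0.627, 0.0211, 0.0572]
tcp_rot: [[0.531, 0.848, 0.001], [0.848, -0.531, -0.0], [0.001, 0.001, -1.0]]
ft_force: [0.3, -0.1, -0.2]
width: 0.007
```

>>> carry_out(rows=[[0.012, 0.012, 0, 0, 0, 0.14, -1], [0.024, 0.024, 0, 0, 0, 0.28, -1], [0.035, 0.038, 0, 0, 0, 0.42, -1], [0.044, 0.052, 0, 0, 0, 0.56, -1], [0.053, 0.067, 0, 0, 0, 0.7, -1], [0.061, 0.082, 0, 0, 0, 0.84, -1], [0.064, 0.09, 0, 0, 0, 0.91, -1], [0.064, 0.09, 0, 0, 0, 0.91, -1]])

```text
time_s: 13.88
position: [0.6395, 0.0389, 0.0568]
tcp_rot: [[0.105, 0.995, 0.001], [0.995, -0.105, 0.0], [0.0, 0.001, -1.0]]
ft_force: [0.3, 0.0, -0.1]
width: 0.007
```

>>> carry_out(rows=[[0.006, 0.016, 0, 0, 0, 0.14, -1], [0.011, 0.032, 0, 0, 0, 0.28, -1], [0.014, 0.045, 0, 0, 0, 0.38, -1], [0.016, 0.058, 0, 0, 0, 0.49, -1], [0.016, 0.058, 0, 0, 0, 0.49, -1], [0.016, 0.058, 0, 0, 0, 0.49, -1]])

```text
time_s: 14.62
position: [0.6423, 0.0504, 0.0565]
tcp_rot: [[-0.139, 0.99, 0.0], [0.99, 0.139, 0.0], [0.0, 0.0, -1.0]]
ft_force: [-0.2, 0.2, -0.3]
width: 0.004
```

```bash
cat >> h.py <<'E'
def look(n,c=np.array([.5945,.0585])):  # rectified overhead view of the face plane, 4 px/mm, up=+x
    P=pose("wrist"); im,d=cams.grab_frame("wrist")
    g=np.arange(-.08,.08,.00025); X,Y=np.meshgrid(c[1]-g,c[0]-g)
    uv=proj(np.c_[Y.ravel(),X.ravel(),np.full(X.size,.040)],P).astype(np.float32).reshape(*X.shape,2)
    o=cv2.remap(im,uv[...,0],uv[...,1],cv2.INTER_CUBIC)
    save(o[:600],n); return im,P,o
E
python3 - <<'E'
from plan import *
s=monitor.read_state(); print(s["time_s"],s["position"],s["ft_force"],F(8,-.014))
im,P,o=look("r1"); np.save("r1.npy",o)
m=measure(im,P,np.array([.595,.058])); print(m[:3])
E
```

```text
14.625 [0.64232454 0.0503909  0.05649092] [-0.22703019  0.16108833 -0.29347272] [0.64349102 0.05067738]
(array([0.5937347, 0.0599854]), np.float64(0.07130257630771729), (np.float64(15.987881928055481), np.float64(0.06515197020651946), np.int64(363)))
```

View pics/r1.png

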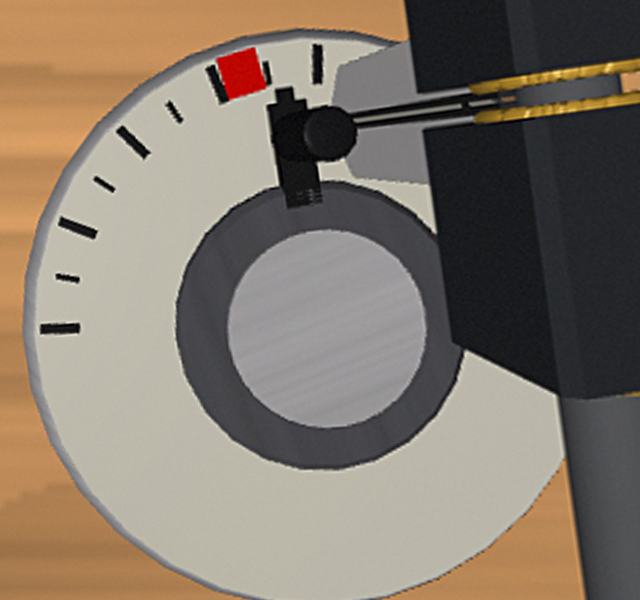

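In the rectified view the pointer tip is at (285,90) and the red mark's inner middle at about (250,93). That leaves about 7.5 mm (roughly 7°) to go after parallax.

>>> carry_out(rows=[[0.001, 0.009, 0, 0, 0, 0.07, -1], [0.002, 0.018, 0, 0, 0, 0.15, -1], [0.0025, 0.028, 0, 0, 0, 0.23, -1], [0.0025, 0.028, 0, 0, 0, 0.23, -1], [0.0025, 0.028, 0, 0, 0, 0.23, -1]])

```text
time_s: 15.3
position: [0.6427, 0.0562, 0.0564]
tcp_rot: [[-0.253, 0.967, -0.0], [0.967, 0.253, 0.0], [0.0, -0.0, -1.0]]
ft_force: [0.1, 0.3, -1.0]
width: 0.004
```

Run:
```python
from plan import *
s=monitor.read_state(); print(s["time_s"],s["position"],s["ft_force"])
im,P,o=look("r2"); save(cv2.resize(o[40:240,180:400],None,fx=3,fy=3),"r2")
m=measure(im,P,np.array([.595,.058])); print(m[:3])
```

```text
15.3 [0.64268098 0.05620396 0.05642105] [ 0.08839662  0.255496   -0.99939435]
(array([0.59340399, 0.06002697]), np.float64(0.07112439098286127), (np.float64(15.867103033490551), np.float64(0.06530582101266416), np.int64(350)))
```

View pics/r2.png

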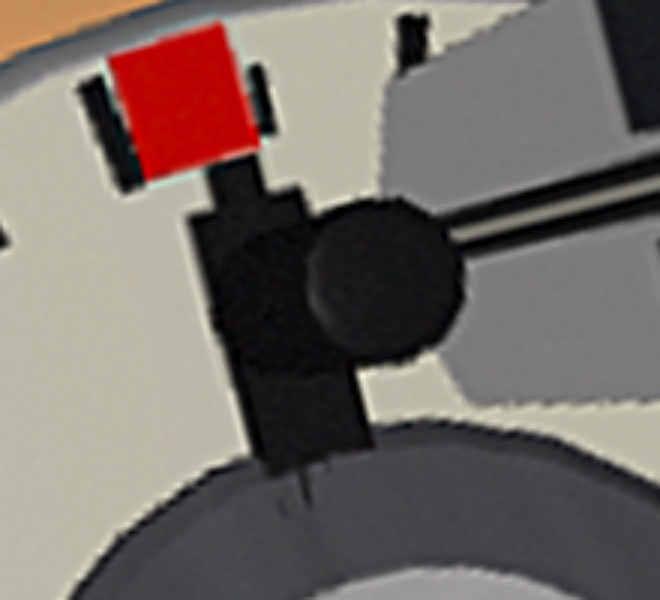

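The tip (235,158) is about 1.5–2.7 mm short of the red inner middle (203,163). I'll give it a tiny nudge, hold, back off, lift away and look again.

>>> carry_out(rows=[[0, 0.007, 0, 0, 0, 0, -1], [0, 0.007, 0, 0, 0, 0, -1], [0, 0.007, 0, 0, 0, 0, -1], [0.01, -0.03, 0, 0, 0, 0, -1], [0.01, -0.06, 0, 0, 0, 0, -1], [0.01, -0.06, 0.15, 0, 0, 0, -1], [0.01, -0.06, 0.35, 0, 0, 0, -1], [0.01, -0.15, 0.6, 0, 0, 0, -1], [0.01, -0.3, 0.9, 0, 0, 0, -1], [0.01, -0.4, 0.9, 0, 0, 0, -1], [0.01, -0.4, 0.9, 0, 0, 0, -1], [0.01, -0.4, 0.9, 0, 0, 0, -1]])

```text
time_s: 16.85
position: [0.6432, -0.0235, 0.2336]
tcp_rot: [[-0.253, 0.967, -0.005], [0.967, 0.253, 0.001], [0.003, -0.004, -1.0]]
ft_force: [-0.6, 0.4, -1.2]
width: 0.005
```

Run:
```python
from plan import *
s=monitor.read_state(); print(s["time_s"],s["position"],s["ft_force"])
im,P,o=look("r3"); save(cv2.resize(o[:400],None,fx=1.2,fy=1.2),"r3")
try: print(measure(im,P,np.array([.595,.058])))
except Exception as e: print(e)
for n in ("top",):
    P=pose(n); im,d=cams.grab_frame(n)
    for t in ("timer","tumbler","creamer"):
        for r in cams.cut_out(n,t): print(n,t,round(r["conf"],2),r["extent"])
```

```text
16.85 [ 0.64324809 -0.02346315  0.23362954] [-0.56558598  0.37641092 -1.17540287]
(array([0.59379959, 0.05930055]), np.float64(0.07179735334788843), (np.float64(16.916202009471185), np.float64(0.0654790959321648), np.int64(125)), (np.float64(-41.14646217705141), np.float64(0.0612814853462931), np.int64(110)), (np.float64(15.915297434634658), np.float64(0.04586086630589337), np.int64(164)))
top timer 0.95 [345.2, 233.0, 401.0, 289.9]
top timer 0.77 [261.0, 206.4, 319.5, 261.5]
top timer 0.57 [238.0, 121.5, 298.3, 184.1]
top timer 0.41 [141.3, 170.1, 176.9, 210.5]
top tumbler 0.86 [182.4, 253.9, 213.9, 284.7]
top creamer 0.71 [413.8, 228.0, 457.7, 258.0]
```

View pics/r3.png

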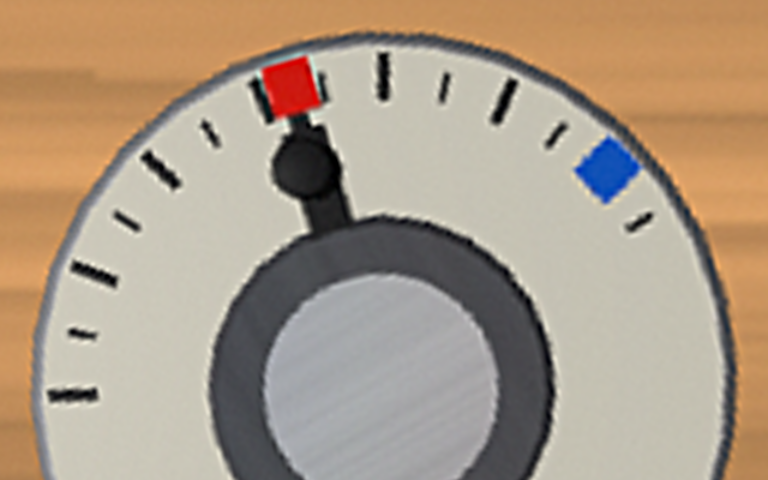

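The pointer (300,118) lies on the middle of the red mark's inner end (297,112). Timer, tumbler and creamer are where they stood, and the arm is clear. I'm handing in.

```bash
python3 -c "
from plant import workorder; print(workorder.close_job())"
```

```text
the job is handed in; nothing more can be done
None
```

The timer is set and the job is handed in. With closed fingers I pushed the lever post clockwise to about the 2.6 tick, clearly past the blue mark. I then pushed it back anticlockwise from the other side until the pointer lined up with the red mark.

**Pointer:** the last wrist view shows the tip on the middle of the red mark's inner end. The post measured 15.9° and the red mark 16.9°, so the pointer is about 1 mm off.

**Timer and neighbours:** the timer's centre stayed within about 2 mm of its first measured position. The tumbler and creamer are at the same pixels as at the start. I did not re-measure the spoon rest, rice box, honey jar or tin; the arm worked well away from them.

**Force and time:** the wrist force readings I took between moves stayed below about 1.5 N, and the job took about 17 s. The arm was clear of everything at hand-in.

**Disagreement in the checks:** the blue mark's measured angle varied between views (-41° to -52°). I judged the blue mark and the 2.6 reading from the printed ticks in the picture instead.

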